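# Power up a repaired television for its picture test

## Task

Bring the repaired television up for its picture test: with the fingertips, first press the near end of the rocker on the cream switch plate down to switch the supply on, then press the set's red standby key, let it come back up, and then press its white source key, each with a light touch. Press none of the other keys, keep off the screen, grasp nothing, and leave the set, the remote and everything else lying on the counter where they are.

Things in the scene. Friction and masses are not known exactly. Their poses are not given: they have to be found in the camera images.
- tv: Small black television, loose (3 kg), on its back, screen up: 264 (its x) x 400 mm (its y), bezel face 50 mm above the counter. Origin: centre of the underside. +x away from the robot, +z up. Six keys in a row along y in the 52 mm deep near bezel, at x = -106 mm, 32 mm apart, 5.5 mm proud; from left (+y): channel up, channel down, volume up, volume down (dark grey), source (white), standby (red).
- screen: The black glass screen of the television, 194 x 348 mm, its face 2 mm below the bezel face (48 mm above the counter). Origin: centre of its face. Its near edge lies 26 mm from the middle line of the keys.
- standby_top (a point): Centre of the top face of the red round standby key, 16 mm diameter, at the right end of the row (television y = -80 mm); 55.5 mm above the counter when out. Moves with the key. Axes as the television's.
- source_top (a point): Centre of the top face of the white source key, 14 x 15 mm, second from the right, 32 mm from the standby key; 55.5 mm above the counter when out. Moves with the key. Axes as the television's.
- key_standby (a joint): Travel of the standby key: slides straight down into the bezel, 0 = out, 0.004 m = fully in; sprung, about 0.9 N to start it and 2.7 N at the bottom; returns by itself. A touch registers a little past half way (0.0022 m); over 30 N is too hard.
- key_source (a joint): Travel of the source key: slides straight down into the bezel, 0 = out, 0.004 m = fully in; sprung, about 0.9 N to start it and 2.7 N at the bottom; returns by itself. A touch registers a little past half way (0.0022 m); over 30 N is too hard.
- key_vol_down (a joint): Travel of the dark grey volume down key (cap 14 x 15 mm); same travel and spring as the standby key. Not to be pressed.
- key_vol_up (a joint): Travel of the dark grey volume up key (cap 14 x 15 mm); same travel and spring as the standby key. Not to be pressed.
- key_ch_down (a joint): Travel of the dark grey channel down key (cap 14 x 15 mm); same travel and spring as the standby key. Not to be pressed.
- key_ch_up (a joint): Travel of the dark grey channel up key (cap 14 x 15 mm); same travel and spring as the standby key. Not to be pressed.
- switch_box: White switch box screwed to the counter, left or right of the television, with a cream plastic plate 156 (its x) x 96 mm (its y) on top, plate face 44 mm above the counter. Origin: centre of its underside. +x away from the robot, +z up. White rocker in the half nearest the robot (pivot at x = -36 mm), three-pin socket in the far half; a small red lens beside the rocker is fixed.
- rocker_press (a point): Point to press on the white rocker: on the upper face of its near half (toward the robot, small red bar on it), 16 mm from the pivot; 54 mm above the counter when off, 49 mm when on. Each half is 23 mm long, 30 mm wide. Off, the near half slopes up from the pivot at 0.3 rad; on, it lies level. Moves with the rocker; its axes are the box's pitched about y by up to 0.3 rad.
- rocker (a joint): Angle of the rocker: 0 = off (near end raised), 0.3 rad = on (near end level, far end raised). Pressing the near end down turns it up to 0.3; it stays where it is left, and is over its centre, on, above 0.2. About 2 N at the pressing point moves it; over 30 N is too hard.
- remote: Blue plastic remote, 170 x 50 x 20 mm, loose, lying flat on the other side of the television from the switch box. Origin: centre of its underside; long axis x.
- tube: Glass vacuum tube standing on its black base, 33 mm diameter, 81 mm high, loose and easily tipped, between the robot and the television. Origin: centre of its underside.
- bracket_a: Tin chassis bracket, an L of 70 mm (y) x 34 mm with a 32 mm upright flange, loose, between the robot and the television. Origin: centre of its underside.
- bracket_b: Second tin chassis bracket, same shape and size, loose, further right. Origin: centre of its underside.
- solder_reel: Reel of solder standing on end, 54 mm diameter, 40 mm high, loose, at the left front. Origin: centre of its underside.
- screwdriver: Screwdriver with red handle, 190 mm long, lying loose at the far left. Origin: on its underside.
Mind the look-alikes: they are no part of the job. What is meant by the switch_box is not green, and is the smaller of those in its own colour. What is shaped like the tube but blue is not meant.

How it is judged:
By the outcome, as a careful person would: the job done as asked, in the order asked, and still so for the second after the job is handed in, with the robot touching nothing.
It also fails if it takes over 51 s, if anything falls off the work surface, if the arm or the gripper's body presses on something with over 40 N, if the wrist force passes 120 N, or if a joint passes its speed limit or range.

## Robot

A 6-joint arm with a two-finger parallel gripper is mounted at the origin on the work surface. World frame = base frame: x ahead of the robot, y to its left, z up, the work surface at z = 0. Lengths are in mm, angles in rad, forces in N, time in s.
With the tool pointing down it reaches from about 300 to 775 mm from the base axis. Payload 14.6 kg.
Tool frame: the origin (TCP) lies midway between the tips of the shut fingers; the grasp point (between the pads) lies 19 mm behind it; y points along the fingers, z is the direction in which the jaws open and shut, and the axes are right-handed (so a half turn about y gives the same grasp; the last joint's range is limited). The gripper opens to 94 mm and grips with 3 to 60 N. Pads are 16 mm wide; open, the fingers measure 119 mm over their backs; the gripper's body (75 mm by 177 mm) begins 78 mm behind the grasp point.
Start: joints at [-1.172, 0.3, 1.521, -0, 1.321, -0.067], TCP at [247.018, -491.398, 205.446] pointing down, gripper open.
Joint ranges: [-3.03, 3.03], [-0.79, 2.21], [0.23, 2.52], [-1.04, 4.18], [0, 3.07], [-2.55, 2.55]. Speed limits (rad/s): [2.22, 2.22, 2.57, 3.14, 3.14, 3.14].

## Interface

Orientations are given as [roll, pitch, yaw] about the fixed x, y, z axes, in that order (R = Rz(yaw) Ry(pitch) Rx(roll)).
In Python, from cell import manip gives the robot as it stands.
- The arm moves only by the tool play_rows, never from a script. Its argument "series" is a list of rows, each a list of 3 entries, a list of its own where there are three numbers: the shift along the tool's x, y, z in m, then the turn about the tool's y in rad, then the closure, from 0 (fully open) to 1 (shut). In form: [[[dx, dy, dz], twist, grip], ...]. A call has 1 to 20 rows; each row is the pose to reach, as a shift and turn from the pose measured when the call began, along the tool's axes at that moment; what a row does not reach only later rows make up. A row lasts 1/10 s, in which the tool goes at most 50 mm and 8.59 degrees, less where a joint would pass 70% of its speed; a pose out of reach is approached as far as the arm can. A call with a gripper value outside its range is refused whole. The fingers move at their own pace and stop on an object; "squeeze" is the grip in N (left out, the last holds). Time passes only in rows, so rows that repeat a pose let the fingers close. It gives the time, the measured TCP pose, the force and the opening at its end, in the units of the state.
- manip.read_state(): the state, without advancing time (a new reading comes with each control period).
- manip.camera(name): name is "side" or "top"; returns the picture (420x560x3 uint8, red, green, blue); there is no depth.
- manip.camera_params(name): a dict with "K" (3x3 intrinsics, pixels), "dist_coeffs" ([k1, k2, p1, p2, k3] as OpenCV has them; the pictures are not rectified), "rvec" (rotation vector, rad) and "tvec" (3), from world to camera coordinates, as OpenCV has them. Camera axes: x right, y down, z forward; pixel columns grow to the right and rows downward; lengths in mm; the calibration is good to about 2 mm. A picture is of the moment at which its call begins. camera_params takes no time and is no camera call.
- manip.sign_off(): hands the job in, once; it reports no verdict.
The state is a dict: "clock": time; "joints": joint angles; "qd": joint speeds; "effort": joint torques, N m; "eef_pos": TCP position; "eef_rot": TCP orientation; "wrist_force": force on the tool from outside, world axes, zero at the start; "moment": the same for the moment, N m; "finger_gap": finger opening in mm.
Only numpy, scipy, OpenCV 4.12 (cv2) and the standard library are available. Lean on these libraries where they do the work, as an engineer would, in place of code of your own. Each camera call takes 0.05 s, during which the arm holds its last target. There are 200 camera calls.

## Working session

There is one attempt and no reset: what is moved stays moved. The work goes in short steps, Python scripts to look and compute and a tool call to move; the robot and the scene stay as the last step left them, time stands still between calls to the robot, and variables do not carry over. Pictures are saved under pics/ and viewed, about 8 in all and at most 12, crops included, and the job is handed in when it is done.

Besides the shell and the picture viewer there is one more tool, called after "Request:" by a JSON object that holds its "op" and its "data", one argument or row to a line. play_rows: Moves the arm, as the interface text tells. Its arguments: {"type":"object","properties":{"series":{"type":"array","items":{"type":"array"}},"squeeze":{"type":"number"}},"required":["series"]}

```bash
mkdir -p pics
cat > h.py <<'E'
import numpy as np, cv2
from cell import manip
from scipy.spatial.transform import Rotation as R
def snap(n,f,box=None,s=1):
    im=manip.camera(n)[:,:,::-1].copy(); cv2.imwrite('pics/raw_'+f,im)
    crop('raw_'+f,f,box,s)
def crop(src,f,box=None,s=1):
    im=cv2.imread('pics/'+src)
    if box: im=im[box[1]:box[3],box[0]:box[2]]
    cv2.imwrite('pics/'+f,cv2.resize(im,None,fx=s,fy=s,interpolation=cv2.INTER_CUBIC))
def ray(n,uv):
    p=manip.camera_params(n); K=np.array(p['K'],float);d=np.array(p['dist_coeffs'],float)
    Rm=cv2.Rodrigues(np.array(p['rvec'],float))[0];t=np.array(p['tvec'],float).ravel()
    x=cv2.undistortPoints(np.array([[uv]],float),K,d)[0,0]
    return -Rm.T@t, Rm.T@np.array([x[0],x[1],1])
def at(n,uv,z):
    c,v=ray(n,uv); return c+v*(z-c[2])/v[2]
def proj(n,P):
    p=manip.camera_params(n)
    return cv2.projectPoints(np.array(P,float).reshape(-1,1,3),np.array(p['rvec'],float),np.array(p['tvec'],float),np.array(p['K'],float),np.array(p['dist_coeffs'],float))[0][:,0]
E
python3 - <<'E'
from h import *
snap('top','t1.png',None,1.4); snap('side','s1.png',None,1.4)
print(manip.read_state())
for n in('top','side'): print(ray(n,(280,210)))
E
```

```text
{'clock': 0.1, 'joints': array([-1.17160211e+00,  3.00431560e-01,  1.52152828e+00, -1.64368090e-05,
        1.32069090e+00, -6.66080784e-02]), 'qd': array([-1.45469562e-03, -2.42456874e-03, -3.24055357e-03,  9.78147091e-04,
        1.14157428e-03, -7.64505786e-05]), 'effort': array([ 1.66939495e-03, -5.32645583e+01, -3.53282475e+01,  7.10466108e-02,
        2.35264044e-02, -5.97679286e-05]), 'eef_pos': array([ 246.92365139, -491.18916791,  204.93035275]), 'eef_rot': array([-1.57185313e+00,  5.45391178e-05, -2.67578631e+00]), 'wrist_force': array([ 0.05469725, -0.66792164,  0.56848903]), 'moment': array([ 0.01396858, -0.04275226,  0.0477202 ]), 'finger_gap': 93.96953179826046}
(array([ 387.23218028,  -86.65389578, 1419.27380475]), array([ 0.10905624,  0.00894729, -0.99415676]))
(array([ -2.16028745, 545.90959135, 937.53587772]), array([ 0.41832559, -0.49686914, -0.76079999]))
```

View pics/t1.png

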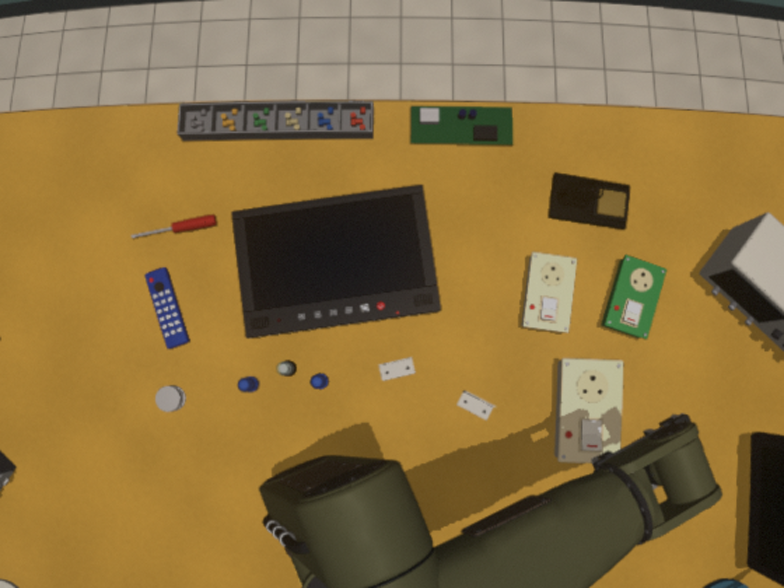

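View pics/s1.png

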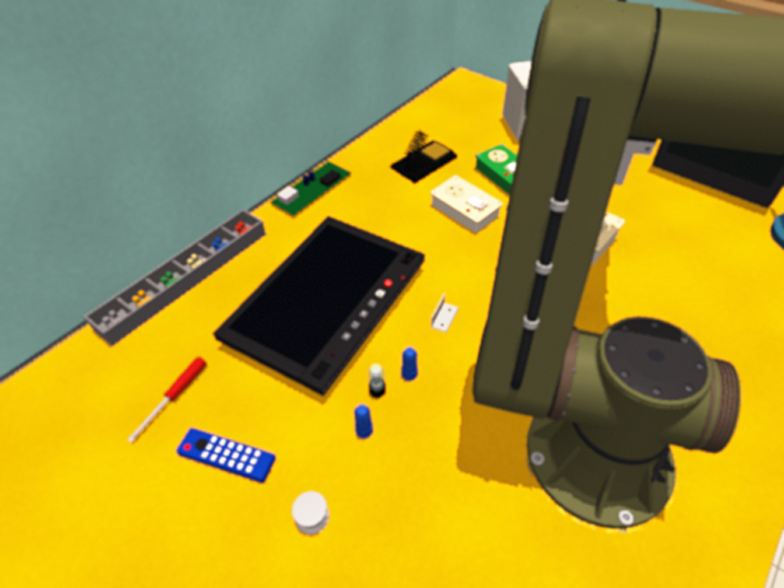

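The top view shows the smaller cream box at about (549,292), with its rocker at (549,308). The larger cream box is at (590,410) and the green one at (635,297). The TV keys run in a row, with source at (365,308) and standby at (381,306). I'll enlarge both areas.

Run:
```python
from h import *
a=cv2.imread('pics/raw_t1.png')
x=cv2.resize(a[195:240,205:305],None,fx=7,fy=7,interpolation=cv2.INTER_CUBIC)
y=cv2.resize(a[176:242,365:465],None,fx=4,fy=4,interpolation=cv2.INTER_CUBIC)
y=cv2.copyMakeBorder(y,0,0,0,300,cv2.BORDER_CONSTANT)
cv2.imwrite('pics/c1.png',np.vstack([x,y]))
for uv,z in [((365/1.4,308/1.4),55.5),((381/1.4,306/1.4),55.5),((549/1.4,312/1.4),54),((301.5/1.4,316.5/1.4),55.5)]: print(at('top',uv,z))
```

```text
[508.25048894 -20.5664377   55.5       ]
[512.51274949 -52.56415113  55.5       ]
[ 503.05624373 -391.44391056   54.        ]
[490.15165791 106.8374611   55.5       ]
```

View pics/c1.png

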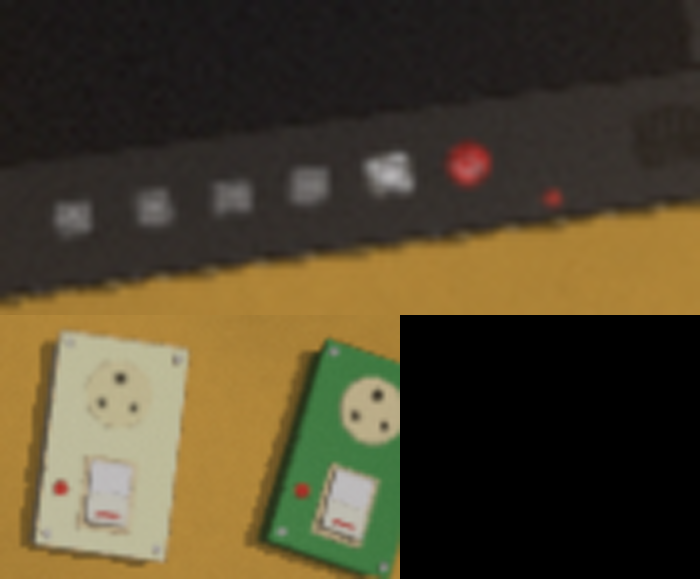

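Run:
```python
from h import *
k=lambda x,y:((x+.5)/7-.5+205,(y+.5)/7-.5+195)
b=lambda x,y:((x+.5)/4-.5+365,(y-315+.5)/4-.5+176)
pts=np.array([at('top',k(*p),55.5) for p in [(73,217),(154,208),(232,197),(309,186),(389,173),(469,163)]])
print(pts.round(1)); d=(pts[0]-pts[-1]); print(np.linalg.norm(d),np.arctan2(-d[0],d[1]))
c=np.array([at('top',b(*p),44) for p in [(60,331),(188,349),(165,562),(33,548)]]);print(c.round(1))
ctr=c.mean(0); u=(c[0]+c[1]-c[2]-c[3]);print(np.linalg.norm(u)/2,np.linalg.norm(c[0]-c[1]));yaw=np.arctan2(u[1],u[0]);e=np.array([np.cos(yaw),np.sin(yaw)])
print(ctr,yaw,'press',ctr[:2]-(36+16)*e)
print('bar',at('top',b(107,516),54),'pivot',at('top',b(108,492),50))
print(R.from_euler('xyz',manip.read_state()['eef_rot']).as_matrix().round(3))
```

```text
[[491.6 107.9  55.5]
 [495.4  75.3  55.5]
 [500.1  43.9  55.5]
 [504.8  13.1  55.5]
 [510.2 -18.9  55.5]
 [514.5 -50.9  55.5]]
160.46955251729585 0.1435668063445832
[[ 628.  -359.2   44. ]
 [ 616.2 -452.6   44. ]
 [ 462.7 -433.    44. ]
 [ 472.2 -337.9   44. ]]
156.00019463648349 94.19197498177164
[ 544.78902429 -395.67052548   44.        ] -0.1312736270858048 press [ 493.23643312 -388.86388579]
bar [ 494.49079503 -389.13637206   54.        ] pivot [ 511.86856338 -390.94800899   50.        ]
[[-0.893 -0.     0.449]
 [-0.449  0.001 -0.893]
 [-0.    -1.    -0.001]]
```

Request:
{"op": "play_rows", "data": {
  "series": [
    [[-0.01,0,0.001],0,1],
    [[-0.03,0.002,0.002],0,1],
    [[-0.055,0.006,0.004],0,1],
    [[-0.085,0.015,0.006],0,1],
    [[-0.115,0.025,0.008],0,1],
    [[-0.145,0.035,0.011],0,1],
    [[-0.175,0.047,0.013],0,1],
    [[-0.205,0.058,0.015],0,1],
    [[-0.23,0.07,0.017],0,1],
    [[-0.25,0.08,0.018],0,1],
    [[-0.262,0.085,0.0193],0,1],
    [[-0.266,0.085,0.0196],0,1],
    [[-0.266,0.085,0.0196],0,1],
    [[-0.266,0.085,0.0196],0,1],
    [[-0.266,0.085,0.0196],0,1]
  ],
  "squeeze": 5
}}

```text
clock: 1.6
eef_pos: [492.9, -389.7, 120.5]
eef_rot: [-1.571, 0.0, -2.677]
wrist_force: [0.5, -1.1, 0.0]
finger_gap: 0.6
```

Request:
{"op": "play_rows", "data": {
  "series": [
    [[0,0.01,0],0,1],
    [[0,0.025,0],0,1],
    [[0,0.04,0],0,1],
    [[0,0.05,0],0,1],
    [[0,0.055,0],0,1],
    [[0,0.055,0],0,1],
    [[0,0.055,0],0,1]
  ]
}}

```text
clock: 2.3
eef_pos: [493.1, -389.8, 65.9]
eef_rot: [-1.571, 0.0, -2.677]
wrist_force: [-0.8, -0.5, 0.6]
finger_gap: 0.5
```

Run:
```python
from h import *
print(proj('side',[[493.5,-389,54],[513,-51.5,55.5]]),proj('top',[[493.5,-389,54]]))
snap('side','s2.png',(290,90,430,200),5)
s=manip.read_state();print(s['eef_pos'],s['wrist_force'])
```

```text
[[343.89177552 145.0214026 ]
 [276.57463792 200.93220299]] [[391.33146397 226.22463263]]
[ 493.1337409  -389.92101486   66.10045454] [ 0.28521751  0.94607692 -0.04130969]
```

View pics/s2.png

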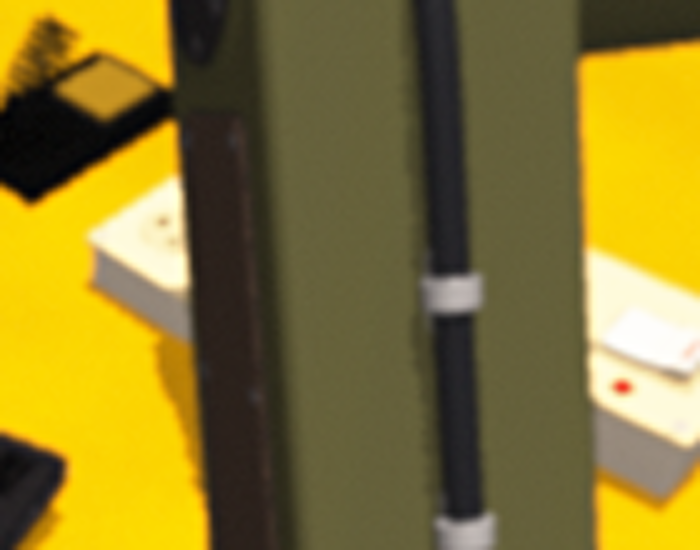

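The arm hides the rocker from the side camera. The side projections of my measured points do match the first side picture: standby is predicted at (387,281) and seen at (388,283). I'll press in small steps, watching the force.

Request:
{"op": "play_rows", "data": {
  "series": [
    [[0,0.004,0],0,1],
    [[0,0.008,0],0,1],
    [[0,0.01,0],0,1],
    [[0,0.012,0],0,1],
    [[0,0.014,0],0,1],
    [[0,0.015,0],0,1],
    [[0,0.016,0],0,1],
    [[0,0.016,0],0,1]
  ]
}}

```text
clock: 3.15
eef_pos: [493.2, -389.9, 50.0]
eef_rot: [-1.57, 0.001, -2.677]
wrist_force: [-0.1, 0.0, 0.8]
finger_gap: 0.6
```

Request:
{"op": "play_rows", "data": {
  "series": [
    [[0,0.0005,0],0,1],
    [[0,0.001,0],0,1],
    [[0,0.001,0],0,1]
  ]
}}

```text
clock: 3.45
eef_pos: [493.2, -390.0, 49.3]
eef_rot: [-1.57, 0.001, -2.677]
wrist_force: [-2.1, 1.4, 3.4]
finger_gap: 0.7
```

Request:
{"op": "play_rows", "data": {
  "series": [
    [[0,0.0005,0],0,1],
    [[0,0.001,0],0,1],
    [[0,0.001,0],0,1]
  ]
}}

```text
clock: 3.75
eef_pos: [493.3, -390.0, 49.2]
eef_rot: [-1.57, 0.001, -2.677]
wrist_force: [-4.7, 3.1, 9.9]
finger_gap: 0.5
```

Bottomed out at about 10 N. Next I lift and go over the standby key.

Request:
{"op": "play_rows", "data": {
  "series": [
    [[0,-0.005,0],0,1],
    [[0,-0.02,0],0,1],
    [[0,-0.045,0],0,1],
    [[-0.01,-0.065,-0.017],0,1],
    [[-0.025,-0.07,-0.043],0,1],
    [[-0.043,-0.07,-0.073],0,1],
    [[-0.061,-0.07,-0.105],0,1],
    [[-0.079,-0.07,-0.137],0,1],
    [[-0.098,-0.07,-0.168],0,1],
    [[-0.117,-0.07,-0.2],0,1],
    [[-0.135,-0.07,-0.232],0,1],
    [[-0.152,-0.07,-0.26],0,1],
    [[-0.164,-0.07,-0.282],0,1],
    [[-0.17,-0.07,-0.292],0,1],
    [[-0.171,-0.07,-0.2937],0,1],
    [[-0.171,-0.07,-0.2937],0,1],
    [[-0.171,-0.07,-0.2937],0,1]
  ]
}}

```text
clock: 5.45
eef_pos: [514.4, -51.7, 119.1]
eef_rot: [-1.57, 0.001, -2.678]
wrist_force: [-1.1, 0.0, 0.1]
finger_gap: 0.3
```

Run:
```python
from h import *
snap('top','t2.png'); snap('side','s3.png')
a=cv2.imread('pics/raw_t2.png')[176:242,365:465];b=cv2.imread('pics/raw_s3.png')
f=lambda i,s:cv2.resize(i,None,fx=s,fy=s,interpolation=cv2.INTER_CUBIC)
x=np.hstack([f(a,4),f(b[115:181,290:390],4)])
y=f(b[150:230,220:380],5)
cv2.imwrite('pics/c2.png',np.vstack([x,y])[:600])
c=proj('side',[[514.5,-50.9,55.5]]);print(((c-[220,150]+.5)*5-.5)+[0,264], manip.read_state()['eef_pos'])
```

```text
[[282.27414763 520.10431732]] [514.30946843 -51.67068791 118.97745757]
```

View pics/c2.png

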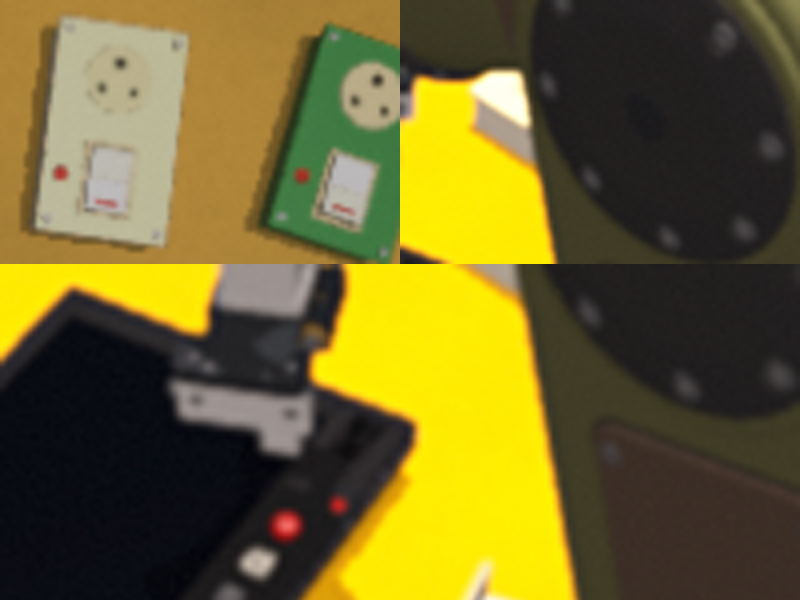

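The top crop shows the rocker has tipped: the red bar at the near end is lower and the far half is raised. The side crop shows the standby key at (286,526), within about 1.5 raw px of the prediction, so the tip is well placed above it. Now I press standby.

Request:
{"op": "play_rows", "data": {
  "series": [
    [[0,0.01,0],0,1],
    [[0,0.025,0],0,1],
    [[0,0.04,0],0,1],
    [[0,0.052,0],0,1],
    [[0,0.057,0],0,1],
    [[0,0.058,0],0,1],
    [[0,0.06,0],0,1],
    [[0,0.062,0],0,1],
    [[0,0.064,0],0,1],
    [[0,0.0655,0],0,1],
    [[0,0.0668,0],0,1],
    [[0,0.0668,0],0,1],
    [[0,0.0668,0],0,1]
  ]
}}

```text
clock: 6.85
eef_pos: [514.6, -51.8, 52.4]
eef_rot: [-1.569, 0.001, -2.678]
wrist_force: [1.0, 0.5, 2.2]
finger_gap: 0.4
```

Request:
{"op": "play_rows", "data": {
  "series": [
    [[0,0.0006,0],0,1],
    [[0,0.0006,0],0,1]
  ]
}}

```text
clock: 7.05
eef_pos: [514.6, -51.8, 51.8]
eef_rot: [-1.569, 0.001, -2.678]
wrist_force: [0.2, 0.2, 1.7]
finger_gap: 0.6
```

Request:
{"op": "play_rows", "data": {
  "series": [
    [[0,-0.005,0],0,1],
    [[0,-0.015,0],0,1],
    [[0,-0.025,0],0,1],
    [[0,-0.03,0],0,1],
    [[0,-0.03,0],0,1],
    [[-0.003,-0.03,-0.01],0,1],
    [[-0.007,-0.03,-0.022],0,1],
    [[-0.0101,-0.03,-0.0309],0,1],
    [[-0.0101,-0.03,-0.0309],0,1],
    [[-0.0101,-0.03,-0.0309],0,1],
    [[-0.0101,-0.03,-0.0309],0,1]
  ]
}}

```text
clock: 8.15
eef_pos: [509.8, -19.7, 81.7]
eef_rot: [-1.569, 0.001, -2.678]
wrist_force: [-0.0, -0.7, 0.7]
finger_gap: 0.5
```

Run:
```python
from h import *
snap('side','s4.png',(210,150,350,250),5)
c=proj('side',[[509.8,-19.7,55.5]]);print((c-[210,150]+.5)*5-.5)
```

```text
[[304.83082409 291.25813601]]
```

View pics/s4.png

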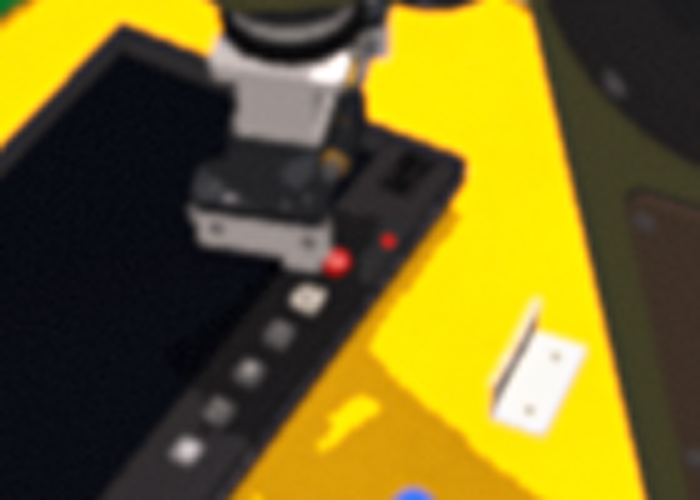

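The side crop shows the source key at (308,299), within 2 raw px of the prediction, and the standby key back up at (337,262). Now I press source.

Request:
{"op": "play_rows", "data": {
  "series": [
    [[0,0.008,0],0,1],
    [[0,0.016,0],0,1],
    [[0,0.02,0],0,1],
    [[0,0.022,0],0,1],
    [[0,0.024,0],0,1],
    [[0,0.026,0],0,1],
    [[0,0.028,0],0,1],
    [[0,0.0292,0],0,1],
    [[0,0.0298,0],0,1],
    [[0,0.0298,0],0,1],
    [[0,0.0298,0],0,1]
  ]
}}

```text
clock: 9.3
eef_pos: [509.9, -19.8, 52.1]
eef_rot: [-1.569, 0.001, -2.678]
wrist_force: [-0.2, 0.4, 1.8]
finger_gap: 0.6
```

Request:
{"op": "play_rows", "data": {
  "series": [
    [[0,-0.004,0],0,1],
    [[0,-0.015,0],0,1],
    [[0,-0.035,0],0,1],
    [[0,-0.06,0],0,1],
    [[0,-0.085,0],0,1],
    [[0.008,-0.105,0.016],0,1],
    [[0.022,-0.12,0.045],0,1],
    [[0.038,-0.13,0.08],0,1],
    [[0.055,-0.135,0.115],0,1],
    [[0.07,-0.14,0.145],0,1],
    [[0.08,-0.14,0.165],0,1],
    [[0.085,-0.14,0.175],0,1],
    [[0.085,-0.14,0.175],0,1],
    [[0.085,-0.14,0.175],0,1]
  ]
}}

```text
clock: 10.7
eef_pos: [511.9, -213.4, 192.3]
eef_rot: [-1.57, 0.001, -2.678]
wrist_force: [0.0, -0.1, -0.6]
finger_gap: 0.5
```

Run:
```python
from h import *
snap('top','t3.png',None,1.4)
s=manip.read_state();print(s['clock'],s['eef_pos'],s['wrist_force'])
```

```text
10.75 [ 511.96295273 -213.1830188   192.34753444] [ 0.50701824 -0.09484767 -0.29942677]
```

View pics/t3.png

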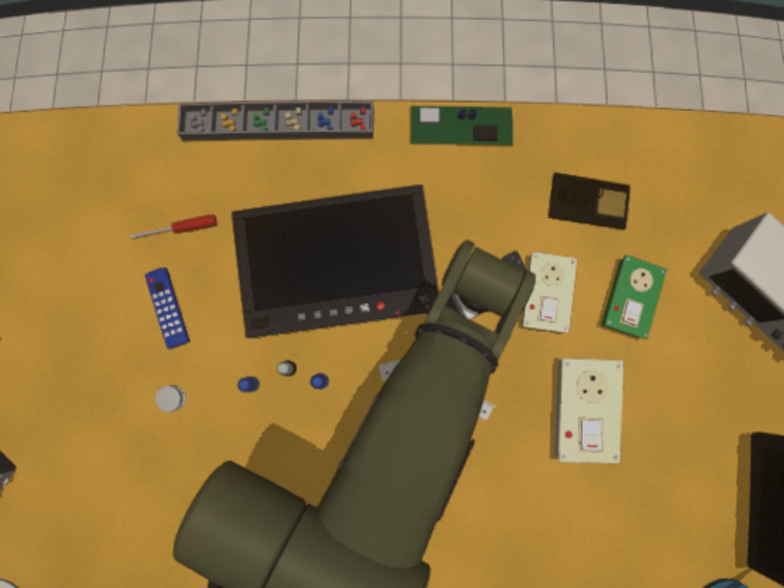

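The final top view shows the TV keys at (365,308) and (381,306), the TV corners, the remote, the tubes and the reel all where they were. The arm is raised clear of everything.

```bash
python3 -c "
from cell import manip
print(manip.sign_off())"
```

```text
the job is handed in; nothing more can be done
None
```

I switched the supply on at the smaller cream switch plate, pressed and released the red standby key, then pressed and released the white source key. I handed the job in at about 10.8 s, with the arm raised clear of everything.

| Press | Fingertip height at deepest reading | Highest force read | Result |
|---|---|---|---|
| Rocker, near end | 49.2 mm (on is 49 mm) | about 10 N upward, 11 N in all | Bottomed; the next top picture shows it tipped to on |
| Standby key | 51.8 mm, about 3.7 mm of travel | about 2.5 N | Past the 2.2 mm registering point; I lifted clear before pressing source |
| Source key | 52.1 mm, about 3.4 mm of travel | about 1.9 N | Past the registering point |

- **Scene:** in the last top picture the set, remote, tubes and reel are where they were in the first. The arm partly covered the two brackets in that picture, but no move brought the fingertips down near them.
- **Disagreement:** the two cameras differed by about 1.5 pixels (2–3 mm) on the key positions, which is well inside the margin to the neighbouring keys.
- **Not seen directly:** the arm hid the side view of the rocker, and the gripper was above the keys during each press. For the key presses I relied on height and force readings. After lifting, I saw both keys in place, but the pictures don't show key height clearly.

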